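# Release the press-down probing fixture

### The arm

A 7-joint arm with a two-finger parallel gripper is mounted at the origin on the work surface. World frame = base frame: x ahead of the robot, y to its left, z up, the work surface at z = 0. Lengths are in m, angles in degrees, forces in N, time in s.
With the tool pointing down it reaches from about 0.425 to 0.875 m from the base axis. Payload 4.7 kg.
Tool frame: the origin (TCP) lies midway between the tips of the shut fingers; the grasp point (between the pads) lies 19 mm behind it; y points along the fingers, x is the direction in which the jaws open and shut, and the axes are right-handed (so a half turn about y gives the same grasp; the last joint's range is limited). The gripper opens to 87 mm and grips with 3 to 60 N. Pads are 19 mm wide; open, the fingers measure 117 mm over their backs; the gripper's body (75 mm by 190 mm) begins 51 mm behind the grasp point.
Start: joints at [-68.577, 18.392, -4.016, 83.108, 1.295, 78.541, -3.26], TCP at [0.229, 0.608, 0.223] pointing down, gripper open.
Joint ranges: [-163.93, 163.93], [-17.29, 119.83], [-79.2, 71.16], [3.27, 140.29], [-89.18, 269.18], [5.43, 117.66], [-154.24, 154.24]. Speed limits (degrees/s): [147.25, 147.25, 180, 180, 180, 180, 180].

### API

Orientations are given as [roll, pitch, yaw] about the fixed x, y, z axes, in that order (R = Rz(yaw) Ry(pitch) Rx(roll)).
In Python, from cell import env gives the robot as it stands.
- The arm moves only by the tool carry_out, never from a script. Its argument "targets" is a list of rows, each a list of 2 entries, a list of its own where there are three numbers: the shift along the tool's x, y, z in mm, then the turn, a rotation vector about the tool's x, y, z in degrees. A call has 1 to 12 rows; each row shifts and turns the commanded pose from where the row before left it, along the tool's axes as they then stand; what a row does not reach is not made up. A row lasts 1/10 s, in which the tool goes at most 50 mm and 8.59 degrees, less where a joint would pass 70% of its speed; a pose out of reach is approached as far as the arm can. A call with a gripper value outside its range is refused whole. "jaw" is the opening, from 0 (shut) to 1 (fully open), set as the call begins (left out, the last holds). The fingers move at their own pace and stop on an object; "squeeze" is the grip in N (left out, the last holds). Time passes only in rows, so rows that do not move let the fingers close. It gives the time, the measured TCP pose, the force and the opening at its end, in the units of the state.
- env.get_obs(): the state, without advancing time (a new reading comes with each control period).
- env.read_camera(name): name is "side" or "top"; returns the picture (384x512x3 uint8, red, green, blue); there is no depth.
- env.get_calibration(name): a dict with "fx", "fy", "cx", "cy" (pixels), "D" ([k1, k2, p1, p2, k3] as OpenCV has them; the pictures are not rectified), "R" (3x3) and "t" (3): a world point X has camera coordinates R X + t. Camera axes: x right, y down, z forward; pixel columns grow to the right and rows downward; lengths in m; the calibration is good to about 2 mm. A picture is of the moment at which its call begins. get_calibration takes no time and is no camera call.
- env.sign_off(): hands the job in, once; it reports no verdict.
Trained networks look in the newest picture that a camera, given by its name, has taken for a name from the list of things; names that differ only in an ending like _2 or _b are one class to them, and where a whole thing is asked for, a point or a joint stands for the part that bears it (a point fixed in the world has none). Each returns a list of dicts, best first, with "p" (0 to 1); they miss things now and then, are a little off and sometimes report something else, mostly with a low value. They report only what shows in the picture. A call takes as long as a camera call.
- env.outline_of(camera, label): "mask" (384x512 bool, what is visible of it) and "xy" ([column, row] in pixels, amid what is visible of it).
The state is a dict: "time_s": time; "qpos": joint angles; "joint_velocities": joint speeds; "effort": joint torques, N m; "tool_pos": TCP position; "tool_rot": TCP orientation; "force": force on the tool from outside, world axes, zero at the start; "wrist_torque": the same for the moment, N m; "grip_width": finger opening in m.
Only numpy, scipy, OpenCV 4.12 (cv2) and the standard library are available. Lean on these libraries where they do the work, as an engineer would, in place of code of your own. Each camera call takes 0.05 s, during which the arm holds its last target.

### The job

The control unit in the probing fixture has been read out, so let the probe plate up: press the two orange release buttons on the front of the fixture down together, one fingertip on each, and keep both held down until the plate has risen all the way to its upper stop, then let both buttons go. Do not pull or push the plate itself, and leave the things lying around the fixture where they are.

Things in the scene. Friction and masses are not known exactly. Their poses are not given: they have to be found in the camera images.
- fixture: Probing fixture, fixed: 300 x 260 mm base, engine control unit inside, grey latch block (64 x 110 mm, top 38 mm up) at the front. Origin on the table under its middle; x points from front (robot side) to rear, y to its left, z up. Latch block's middle at x = -122 mm; four columns 148 mm tall at x = -25 and 95 mm, y = +-105 mm; two pens at x = 55 mm reach 180 mm up, 216 mm with the plate up.
- left_button_top (a point): Centre of the top of the left (+y of the fixture) orange round button, 24 mm across; moves with it. At rest 62 mm above the table, at x = -127 mm, y = +27 mm of the fixture; the two buttons are 54 mm apart, centre to centre. Each sits in a black bezel 40 mm across, top 50 mm above the table: a cap fully down still stands 4 mm above it.
- right_button_top (a point): The same for the right (-y of the fixture) button: x = -127 mm, y = -27 mm of the fixture.
- left_button (a joint): Travel of the left button straight down in m: 0 up, 0.008 fully down. It springs back; about 1.5 N starts it, 5 N holds it fully down. Its bolt leaves the plate's toothed rack once it is about 0.005 down.
- right_button (a joint): The same for the right button. Each button frees one of the plate's two racks and either rack alone holds the plate, so the plate moves only while both buttons are down.
- plate_lift (a joint): Height in m of the probe plate above its lowered place: about 0 at the start (locked), 0.036 at its upper stop. Springs lift it, dampers slow it: with both buttons fully down it takes about 1.5 to 3 s to come up. If a button is let go on the way, it catches on the next tooth, at about 0.010 or 0.020, until both are pressed again.
- probe_plate: White perforated probe plate, 182 mm deep x 240 mm wide x 8 mm, with a window, an aluminium bridge and two green-capped pens; it rides on the columns. Its origin is that of the fixture, raised by the lift; the plate's top lies 83 mm above it, its front edge 63 mm behind the button centres. Not to be pushed or pulled.
- spare_unit: Bystander, loose: closed aluminium control unit with a black plug socket, 90 x 125 mm and 44 mm high, on the table beside the fixture. Origin at the centre of its underside.
- screwdriver: Bystander, loose: red-handled screwdriver, 170 mm long, lying on the table beside the fixture, along its own x. Origin at its underside.
- screw_jar: Bystander, loose: small amber screw jar with a white cap, 48 mm across and 55 mm high, standing in front of the fixture to one side of the buttons. Origin at the centre of its underside.
- standoff: Bystander, loose: metal support post with a round steel head, 44 mm across at the foot, 28 mm at the head, 58 mm high, standing in front of the fixture to the other side of the buttons. Origin at the centre of its underside.

How it is judged (in metres and radians):
On the way, in this order (a step that is already met when the one before it is completed fails the run):
1. both release buttons are pressed down together (value of joint each of left_button, right_button above 0.004 m and contact force between the fingers and fixture above 2 N), for 0.1 s.
2. the probe plate has risen to its upper stop while both buttons are still held down (value of joint plate_lift above 0.033 m and value of joint each of left_button, right_button above 0.004 m), for 0.1 s.
At the end, for the whole second after the job is handed in: The probe plate is up at its stop (lift above 33 of 36 mm), both release buttons have sprung back (less than 1.5 mm down), and the spare unit, screwdriver, jar and post are within 15 mm of where they were, the jar and post upright (value of joint plate_lift above 0.033 m and value of joint each of left_button, right_button below 0.0015 m and distance of each of spare_unit, screwdriver, screw_jar, standoff from where it was at the start of the episode below 0.015 m and angle between each of screw_jar, standoff's own z axis and vertical below 0.2 rad); the robot touches nothing.
It fails at once if the robot pushes or pulls the probe plate itself (more than 2 N) (contact force between any of the fingers, the arm and probe_plate above 2 N).
It fails at once if a bystander is moved, lifted or carried (more than 15 mm) (distance of any of spare_unit, screwdriver, screw_jar, standoff from where it was at the start of the episode above 0.015 m).
It also fails if it takes over 35 s, if anything falls off the work surface, if the arm or the gripper's body presses on something with over 40 N, if the wrist force passes 120 N, or if a joint passes its speed limit or range.

## Working session

There is one attempt and no reset: what is moved stays moved. The work goes in short steps, Python scripts to look and compute and a tool call to move; the robot and the scene stay as the last step left them, time stands still between calls to the robot, and variables do not carry over. Pictures are saved under pics/ and viewed, and the job is handed in when it is done.

Besides the shell and the picture viewer there is one more tool, called after ">>>" as name(argument=value, ...) on one line, values as JSON. carry_out: Moves the arm, as the interface text tells. Its arguments: {"type":"object","properties":{"targets":{"type":"array","items":{"type":"array"}},"jaw":{"type":"number"},"squeeze":{"type":"number"}},"required":["targets"]}

```bash
ls; mkdir -p pics
cat > h.py <<'E'
import numpy as np, cv2
from cell import env
def cal(n):
    c=env.get_calibration(n); K=np.array([[c['fx'],0,c['cx']],[0,c['fy'],c['cy']],[0,0,1.]])
    return K,np.array(c['D'],float),np.array(c['R'],float),np.array(c['t'],float)
def onz(n,px,z):
    K,D,R,t=cal(n); u=cv2.undistortPoints(np.array([[px]],float),K,D)[0,0]
    d=R.T@np.array([u[0],u[1],1]); o=-R.T@t
    return o+d*(z-o[2])/d[2]
def proj(n,X):
    K,D,R,t=cal(n); return cv2.projectPoints(np.array(X,float).reshape(-1,1,3),cv2.Rodrigues(R)[0],t,K,D)[0].reshape(-1,2)
E
python3 - <<'E'
from h import *
print(env.get_obs())
for n in ('top','side'):
    im=env.read_camera(n); cv2.imwrite(f'pics/{n}0.png',im[:,:,::-1])
    K,D,R,t=cal(n); print(n,(-R.T@t).round(3),R.round(2).tolist())
    for l,z in (('left_button_top',.062),('right_button_top',.062),('screw_jar',.055),('standoff',.058),('fixture',.0)):
        try:
            for r in env.outline_of(n,l)[:3]: print(l,round(r['p'],2),r['xy'],r['mask'].sum(),onz(n,r['xy'],z).round(4))
        except Exception as e: print(l,e)
print(env.get_obs()['time_s'])
E
```

```text
pics
{'time_s': 0.0, 'qpos': array([-68.57923028,  18.43925142,  -4.01658381,  83.17559154,
         1.29377561,  78.54067027,  -3.26068076]), 'joint_velocities': array([-0.03490341, -0.00771032,  0.05250703, -0.02705654, -0.02087364,
       -0.12286112, -0.01198227]), 'effort': array([-7.40653354e-05, -4.91301441e+01, -4.03882088e-01, -3.12529385e+01,
       -6.39981357e-02,  4.37835208e-02,  1.47716569e-04]), 'tool_pos': array([0.22866681, 0.60785145, 0.22145344]), 'tool_rot': array([-90.00426095,   0.11033218,  69.38906455]), 'force': array([-0.5112326 ,  0.09310304,  0.45573657]), 'wrist_torque': array([-0.00684711,  0.01455132,  0.01310761]), 'grip_width': 0.0867769749452089}
top [0.492 0.02  1.079] [[-0.0, -1.0, -0.02], [-1.0, 0.0, -0.08], [0.08, 0.02, -1.0]]
left_button_top 0.63 [277.1, 221.0] 39 [ 0.4988 -0.0276  0.062 ]
right_button_top 0.53 [296.5, 217.8] 65 [ 0.5072 -0.079   0.062 ]
screw_jar 0.57 [256.7, 257.4] 228 [0.4027 0.0268 0.055 ]
screw_jar 0.19 [275.6, 219.3] 41 [ 0.5034 -0.024   0.055 ]
standoff 0.51 [326.4, 239.5] 239 [ 0.4499 -0.1576  0.058 ]
fixture 0.91 [271.9, 175.4] 10077 [ 0.6284 -0.0166  0.    ]
side [ 0.227 -0.585  0.588] [[0.89, -0.45, -0.0], [-0.27, -0.53, -0.8], [0.36, 0.72, -0.6]]
left_button_top 0.67 [247.5, 214.3] 119 [ 0.4796 -0.0401  0.062 ]
left_button_top 0.49 [377.9, 273.6] 3305 [ 0.6071 -0.2726  0.062 ]
screw_jar 0.9 [197.8, 222.1] 693 [ 0.3883 -0.0103  0.055 ]
standoff 0.67 [264.1, 279.7] 604 [ 0.4353 -0.1942  0.058 ]
fixture 0.93 [298.7, 203.4] 14453 [0.6269 0.0054 0.    ]
0.6
```

Run:
```python
import cv2
a=cv2.imread('pics/top0.png'); b=cv2.imread('pics/side0.png')
cv2.imwrite('pics/top0c.png',cv2.resize(a[130:290,190:390],(800,640))[:600])
cv2.imwrite('pics/side0c.png',cv2.resize(b[140:320,160:400],(800,600)))
```

```text
(no output)
```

View pics/top0.png

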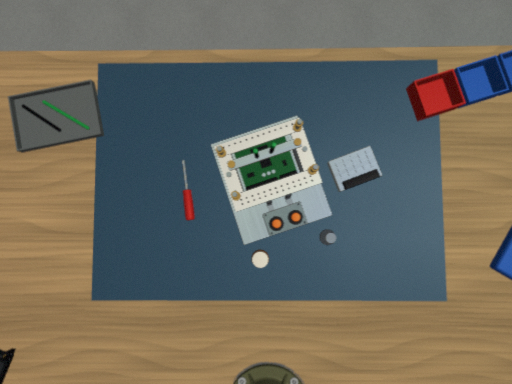

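View pics/top0c.png

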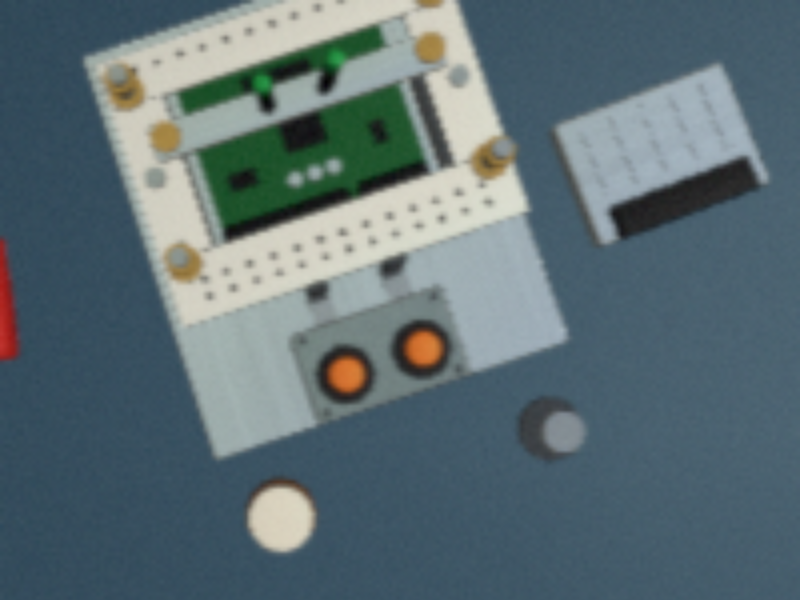

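View pics/side0c.png

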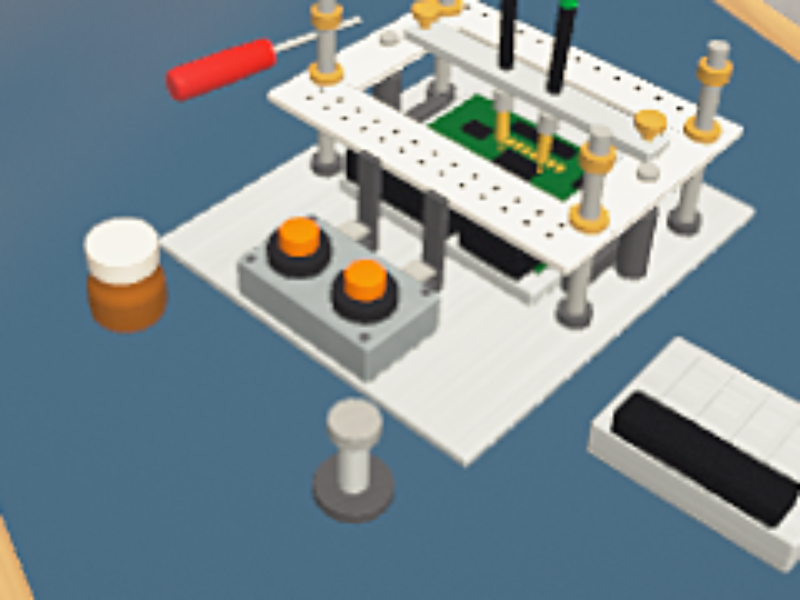

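The pictures show the whole scene. In the top view the orange buttons are at about (277,223) and (295.5,217), the jar is at (260,259) and the post at (328,237). I'll refine the button positions by colour in both views.

Run:
```python
from h import *
from scipy.optimize import least_squares
obs={}
for n,box in (('top',(262,205,310,235)),('side',(230,195,290,240))):
    im=cv2.imread(f'pics/{n}0.png'); h=cv2.cvtColor(im,cv2.COLOR_BGR2HSV)
    m=cv2.inRange(h,(5,150,140),(20,255,255)); k=np.zeros_like(m); x0,y0,x1,y1=box; k[y0:y1,x0:x1]=m[y0:y1,x0:x1]
    N,L,S,C=cv2.connectedComponentsWithStats(k)
    c=[(C[i],S[i]) for i in range(1,N) if S[i][4]>25]; c.sort(key=lambda q:q[0][0]); print(n,[(a.round(1),s.tolist()) for a,s in c]); obs[n]=[a for a,_ in c]
# model: cap visible from mid height; fit fixture x,y,yaw using synthetic cap points hull centroid
def cap(x,y,n):
    a=np.linspace(0,2*np.pi,40); P=[[x+.012*np.cos(t),y+.012*np.sin(t),z] for t in a for z in (.062,.051)]
    hull=cv2.convexHull(proj(n,P).astype(np.float32)); M=cv2.moments(hull); return np.array([M['m10']/M['m00'],M['m01']/M['m00']])
def res(p,names):
    c,s=np.cos(p[2]),np.sin(p[2]); r=[]
    for i,yy in enumerate((.027,-.027)):
        x=p[0]-s*yy; y=p[1]+c*yy
        for n in names: r+=list(cap(x,y,n)-obs[n][i])
    return r
for names in (['top'],['side'],['top','side']):
    f=least_squares(res,[.5,-.05,-.0],args=(names,),diff_step=1e-3,x_scale=[.01,.01,.1])
    p=f.x;print(names,p[:2].round(4),np.degrees(p[2]).round(2),np.round(f.fun,2))
c,s=np.cos(p[2]),np.sin(p[2])
F=np.array([p[0]+.127*c,p[1]+.127*s]);print('fixture',F)
# check: plate front corners, base corners
w=lambda x,y,z:[F[0]+c*x-s*y,F[1]+s*x+c*y,z]
for n in ('top','side'):
    im=cv2.imread(f'pics/{n}0.png'); im=cv2.resize(im,None,fx=1.5,fy=1.5)
    for q in proj(n,[w(-.15,.13,0.012),w(-.15,-.13,.012),w(.15,.13,.012),w(.15,-.13,.012),w(-.064,.12,.083),w(-.064,-.12,.083),w(-.127,.027,.062),w(-.127,-.027,.062),w(-.154,.055,.038),w(-.154,-.055,.038)]):
        cv2.drawMarker(im,tuple(((q+.5)*1.5).astype(int).tolist()),(255,0,255),0,8,1)
    cv2.imwrite(f'pics/{n}1.png',im[150:500,200:700] if n=='top' else im[150:500])
```

```text
top [(array([276.4, 223.3]), [272, 220, 9, 8, 56]), (array([295.5, 216.7]), [292, 213, 8, 8, 56])]
side [(array([249.4, 210.6]), [244, 205, 12, 12, 120]), (array([269.1, 223.6]), [263, 218, 13, 13, 132])]
['top'] [ 0.5014 -0.0513] 18.87 [-0.01  0.    0.01 -0.  ]
['side'] [ 0.4988 -0.0516] 17.97 [-0.07 -0.1   0.06  0.09]
['top', 'side'] [ 0.4998 -0.0512] 18.32 [-0.06  0.52  0.27 -0.33  0.02  0.69  0.52 -0.25]
fixture [ 0.62039573 -0.01130413]
```

View pics/top1.png

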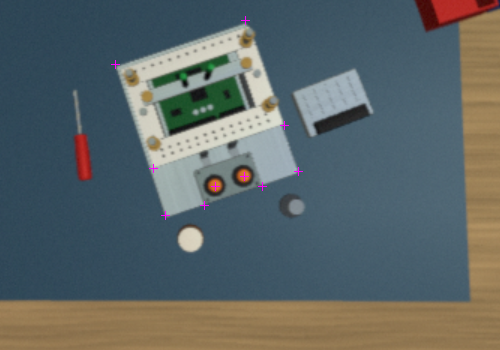

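View pics/side1.png

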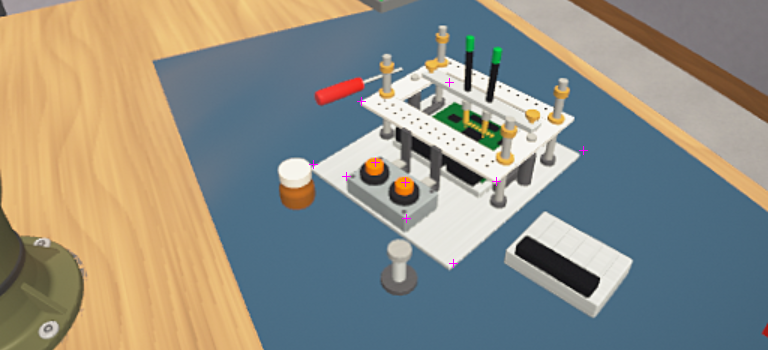

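The projected model lands on the corners of the base, plate and latch block, so the pose is good: button midpoint (0.500, -0.051), yaw about 18.4°. Next I'll plan the approach rows.

```bash
cat > plan.py <<'E'
from h import *
from scipy.spatial.transform import Rotation as Ro
def plan(pts,yaw1,maxmm=42,maxdeg=8):
    o=env.get_obs(); p=o['tool_pos']; R=Ro.from_euler('xyz',o['tool_rot'],degrees=True)
    y0=o['tool_rot'][2]; dy=(yaw1-y0+180)%360-180
    path=[p]+[np.array(q) for q in pts]; L=np.r_[0,np.cumsum([np.linalg.norm(b-a) for a,b in zip(path,path[1:])])]
    n=int(np.ceil(max(L[-1]*1000/maxmm,abs(dy)/maxdeg)))
    rows=[]
    R=Ro.from_euler('xyz',[-90,0,y0],degrees=True)
    for i in range(1,n+1):
        s=L[-1]*i/n; tgt=np.array([np.interp(s,L,[q[k] for q in path]) for k in range(3)])
        d=np.round(R.inv().apply(tgt-p)*1000,0); tv=round(-dy/n,1)
        rows.append([d.astype(int).tolist(),[0,tv,0]]); p=p+R.apply(d/1000); R=R*Ro.from_rotvec([0,tv,0],degrees=True)
    print(n); 
    for i in range(0,n,9): print(rows[i:i+9])
E
python3 - <<'E'
from plan import *
plan([[.42,.33,.20],[.500,-.051,.17]],-71.6)
E
```

```text
18
[[[-23, 3, -33], [0, np.float64(7.8), 0]], [[-19, 2, -36], [0, np.float64(7.8), 0]], [[-13, 3, -38], [0, np.float64(7.8), 0]], [[-8, 3, -40], [0, np.float64(7.8), 0]], [[-3, 3, -40], [0, np.float64(7.8), 0]], [[3, 2, -40], [0, np.float64(7.8), 0]], [[9, 3, -40], [0, np.float64(7.8), 0]], [[13, 3, -38], [0, np.float64(7.8), 0]], [[9, 3, -39], [0, np.float64(7.8), 0]]]
[[[9, 3, -39], [0, np.float64(7.8), 0]], [[14, 3, -38], [0, np.float64(7.8), 0]], [[19, 3, -35], [0, np.float64(7.8), 0]], [[24, 3, -33], [0, np.float64(7.8), 0]], [[28, 3, -29], [0, np.float64(7.8), 0]], [[32, 3, -25], [0, np.float64(7.8), 0]], [[34, 3, -21], [0, np.float64(7.8), 0]], [[38, 4, -15], [0, np.float64(7.8), 0]], [[39, 3, -11], [0, np.float64(7.8), 0]]]
```

>>> carry_out(targets=[[[-23, 3, -33], [0, 7.8, 0]], [[-19, 2, -36], [0, 7.8, 0]], [[-13, 3, -38], [0, 7.8, 0]], [[-8, 3, -40], [0, 7.8, 0]], [[-3, 3, -40], [0, 7.8, 0]], [[3, 2, -40], [0, 7.8, 0]], [[9, 3, -40], [0, 7.8, 0]], [[13, 3, -38], [0, 7.8, 0]], [[9, 3, -39], [0, 7.8, 0]]], jaw=0.45)

```text
time_s: 1.5
tool_pos: [0.4267, 0.3027, 0.1977]
tool_rot: [-90.0, -0.1, -1.2]
force: [0.9, -0.4, -0.2]
grip_width: 0.0398
```

>>> carry_out(targets=[[[9, 3, -39], [0, 7.8, 0]], [[14, 3, -38], [0, 7.8, 0]], [[19, 3, -35], [0, 7.8, 0]], [[24, 3, -33], [0, 7.8, 0]], [[28, 3, -29], [0, 7.8, 0]], [[32, 3, -25], [0, 7.8, 0]], [[34, 3, -21], [0, 7.8, 0]], [[38, 4, -15], [0, 7.8, 0]], [[39, 3, -11], [0, 7.8, 0]], [[0, 0, 0], [0, 0, 0]], [[0, 0, 0], [0, 0, 0]]])

```text
time_s: 2.6
tool_pos: [0.4999, -0.0523, 0.1697]
tool_rot: [-90.0, 0.0, -71.1]
force: [-0.1, 1.4, -0.4]
grip_width: 0.0394
```

Run:
```python
from plan import *
o=env.get_obs();print(o['tool_pos'],o['tool_rot'],o['grip_width'],o['qpos'].round(0))
for n in ('top','side'):
    im=env.read_camera(n)[:,:,::-1]; cv2.imwrite(f'pics/{n}2.png',cv2.resize(im[130:310,160:400],(800,600)))
plan([[.500,-.0512,.09]],-71.6)
```

```text
[ 0.49988632 -0.05228013  0.16966682] [-8.99828227e+01  2.25971028e-02 -7.11101379e+01] 0.03936680108668187 [-31.   2.  35. 109.  -1.  70. -67.]
2
[[[1, 40, 0], [0, np.float64(0.4), 0]], [[0, 40, 0], [0, np.float64(0.4), 0]]]
```

View pics/side2.png

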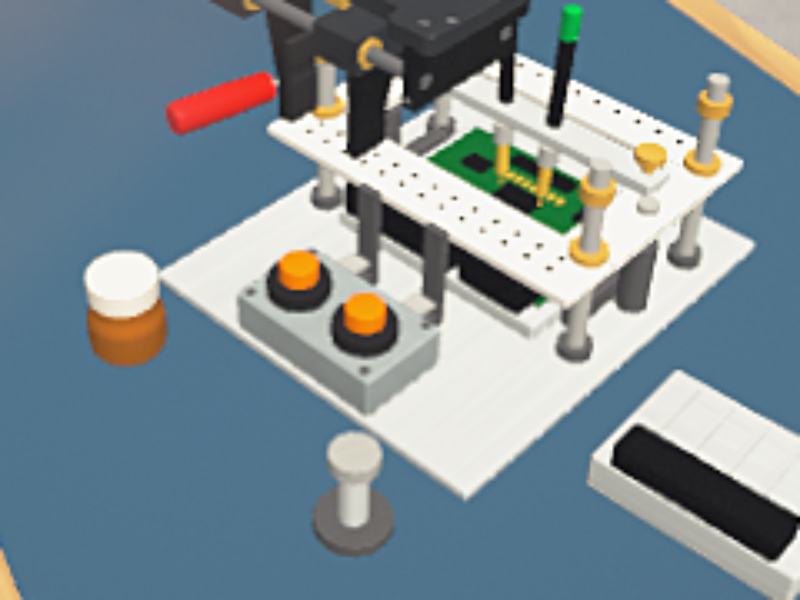

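The fingers hang above the buttons in the side view, at about (295,110) and (370,140) in the crop, with the buttons at (298,270) and (366,312). They line up, so I'll descend to 90 mm and check again.

>>> carry_out(targets=[[[1, 25, 0], [0, 0.4, 0]], [[0, 25, 0], [0, 0, 0]], [[0, 20, 0], [0, 0, 0]], [[0, 10, 0], [0, 0, 0]], [[0, 0, 0], [0, 0, 0]]])

```text
time_s: 3.2
tool_pos: [0.4993, -0.0512, 0.0885]
tool_rot: [-90.1, 0.0, -71.3]
force: [-0.8, -0.1, -0.2]
grip_width: 0.0391
```

Run:
```python
from plan import *
o=env.get_obs();print(o['tool_pos'],o['tool_rot'],o['grip_width'],o['force'])
for n in ('top','side'):
    im=env.read_camera(n)[:,:,::-1]; cv2.imwrite(f'pics/{n}3.png',cv2.resize(im[160:280,200:360],(800,600)))
```

```text
[ 0.49926594 -0.05116853  0.08845756] [-9.01397779e+01  4.29584575e-02 -7.12738493e+01] 0.039132782634592446 [-0.82596923 -0.13897641 -0.16226777]
```

View pics/side3.png

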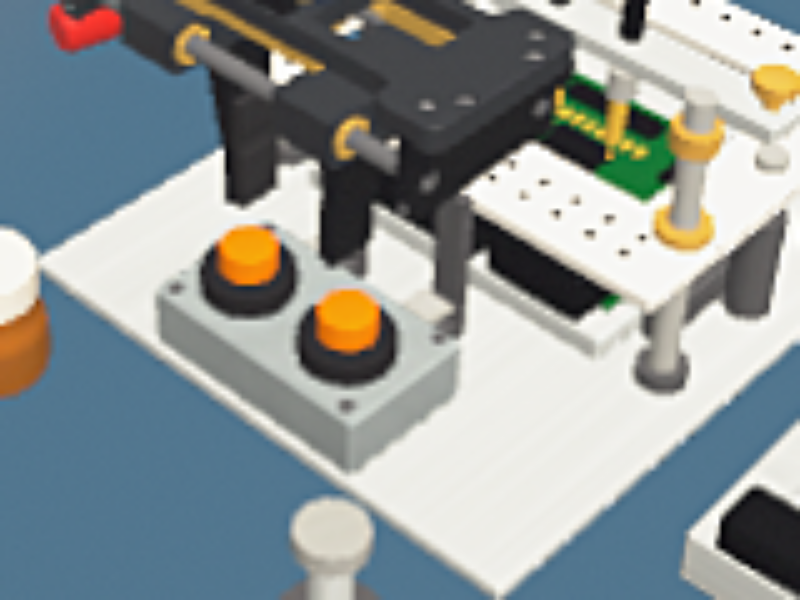

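View pics/top3.png

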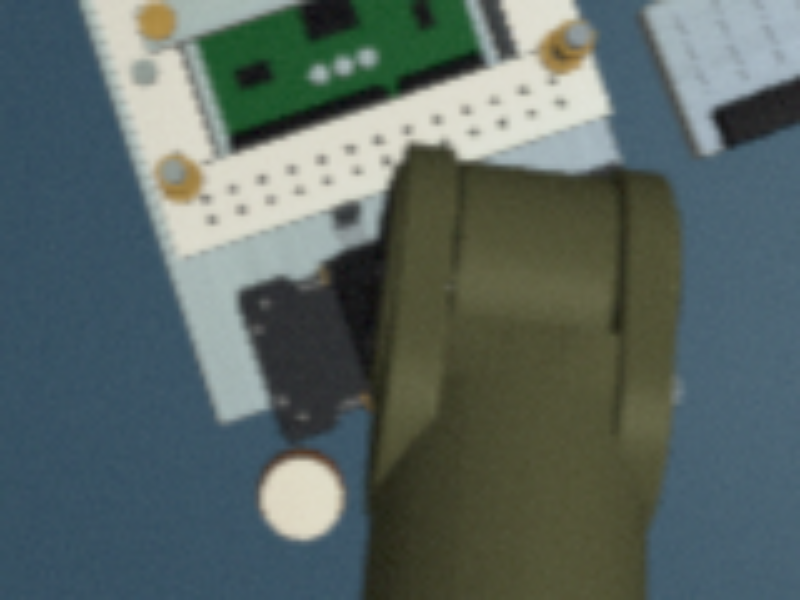

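Run:
```python
from plan import *
o=env.get_obs(); R=Ro.from_euler('xyz',o['tool_rot'],degrees=True)
im=cv2.imread('pics/side3.png')
for sx in (-1,1):
    for hx in (-.0075,.0075):
        for hz in (-.0095,.0095):
            P=o['tool_pos']+R.apply([sx*.027+hx,0,hz]); q=(proj('side',P)[0]+.5-[200,160])*5
            cv2.drawMarker(im,tuple(q.astype(int).tolist()),(255,0,255),0,10,1)
cv2.imwrite('pics/side3m.png',im[100:500,100:500])
```

```text
(no output)
```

View pics/side3m.png

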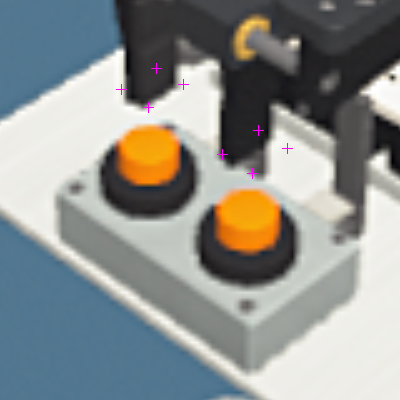

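The fingertips project within 2–4 mm of where they should be, and the tips are slightly narrower than I assumed. I'll open the jaw a touch and press.

>>> carry_out(targets=[[[0, 10, 0], [0, 0, 0]], [[0, 10, 0], [0, 0, 0]], [[0, 5, 0], [0, 0, 0]], [[0, 3, 0], [0, 0, 0]], [[0, 3, 0], [0, 0, 0]], [[0, 0, 0], [0, 0, 0]]], jaw=0.47)

```text
time_s: 3.9
tool_pos: [0.4996, -0.0524, 0.0587]
tool_rot: [-90.1, 0.1, -71.4]
force: [-3.5, 0.6, 5.3]
grip_width: 0.0406
```

>>> carry_out(targets=[[[0, 3, 0], [0, 0, 0]], [[0, 2, 0], [0, 0, 0]], [[0, 1, 0], [0, 0, 0]], [[0, 0, 0], [0, 0, 0]]])

```text
time_s: 4.3
tool_pos: [0.4997, -0.0524, 0.0543]
tool_rot: [-90.1, 0.1, -71.4]
force: [-8.5, 0.2, 18.9]
grip_width: 0.0409
```

Run:
```python
from plan import *
o=env.get_obs();print(o['tool_pos'],o['wrist_torque'],o['force'])
im=env.read_camera('side')[:,:,::-1]; cv2.imwrite(f'pics/side4.png',cv2.resize(im[100:280,180:420],(800,600)))
```

```text
[ 0.499721   -0.05240668  0.05430844] [ 0.01899087  1.9786201  -0.04136122] [-8.48699189  0.24867912 18.86641069]
```

View pics/side4.png

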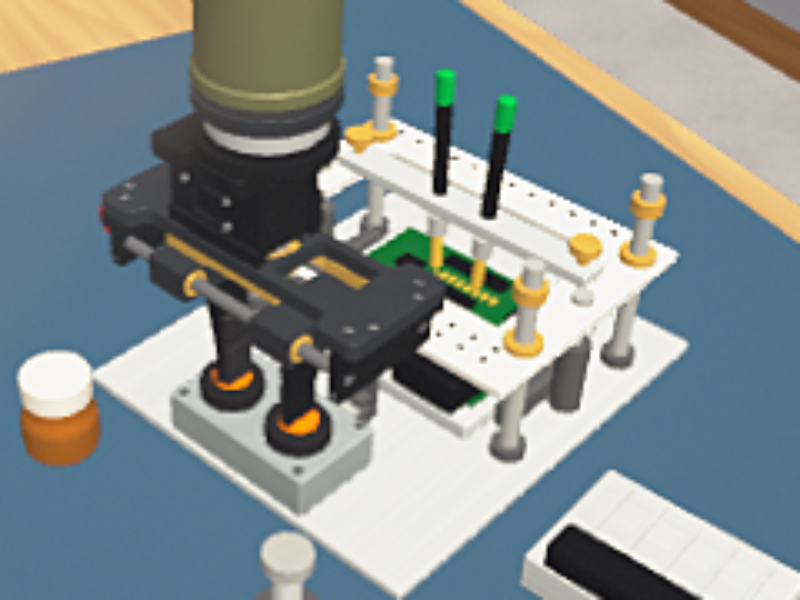

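Both fingertips are on the caps, which are fully down with 19 N on the tool. I'll hold here while the plate rises.

>>> carry_out(targets=[[[0, 0, 0], [0, 0, 0]], [[0, 0, 0], [0, 0, 0]], [[0, 0, 0], [0, 0, 0]], [[0, 0, 0], [0, 0, 0]], [[0, 0, 0], [0, 0, 0]], [[0, 0, 0], [0, 0, 0]], [[0, 0, 0], [0, 0, 0]], [[0, 0, 0], [0, 0, 0]], [[0, 0, 0], [0, 0, 0]], [[0, 0, 0], [0, 0, 0]], [[0, 0, 0], [0, 0, 0]], [[0, 0, 0], [0, 0, 0]]])

```text
time_s: 5.55
tool_pos: [0.4997, -0.0524, 0.0543]
tool_rot: [-90.1, 0.1, -71.4]
force: [-8.6, 0.2, 18.7]
grip_width: 0.041
```

>>> carry_out(targets=[[[0, 0, 0], [0, 0, 0]], [[0, 0, 0], [0, 0, 0]], [[0, 0, 0], [0, 0, 0]], [[0, 0, 0], [0, 0, 0]], [[0, 0, 0], [0, 0, 0]], [[0, 0, 0], [0, 0, 0]], [[0, 0, 0], [0, 0, 0]], [[0, 0, 0], [0, 0, 0]], [[0, 0, 0], [0, 0, 0]], [[0, 0, 0], [0, 0, 0]], [[0, 0, 0], [0, 0, 0]], [[0, 0, 0], [0, 0, 0]]])

```text
time_s: 6.75
tool_pos: [0.4997, -0.0524, 0.0543]
tool_rot: [-90.1, 0.1, -71.4]
force: [-8.2, 0.0, 17.9]
grip_width: 0.0408
```

Run:
```python
from plan import *
o=env.get_obs();print(o['time_s'],o['tool_pos'],o['wrist_torque'],o['force'])
im=env.read_camera('side')[:,:,::-1]
p=[.5,-.0512];a=np.radians(18.4);c,s=np.cos(a),np.sin(a);F=[p[0]+.127*c,p[1]+.127*s]
big=cv2.resize(im[100:280,180:420],(800,600))
for h,col in ((0,(255,0,255)),(.02,(0,255,255)),(.036,(0,0,255))):
  for x,y in ((-.064,-.12),(.118,-.12)):
    q=(proj('side',[F[0]+c*x-s*y,F[1]+s*x+c*y,.083+h])[0]+.5-[180,100])*800/240
    cv2.drawMarker(big,tuple(q.astype(int).tolist()),col,0,12,1)
cv2.imwrite(f'pics/side5.png',big)
```

```text
6.75 [ 0.49972325 -0.05242169  0.05432347] [0.05719099 1.94176299 0.01688964] [-8.18034234  0.04733563 17.93173684]
```

View pics/side5.png

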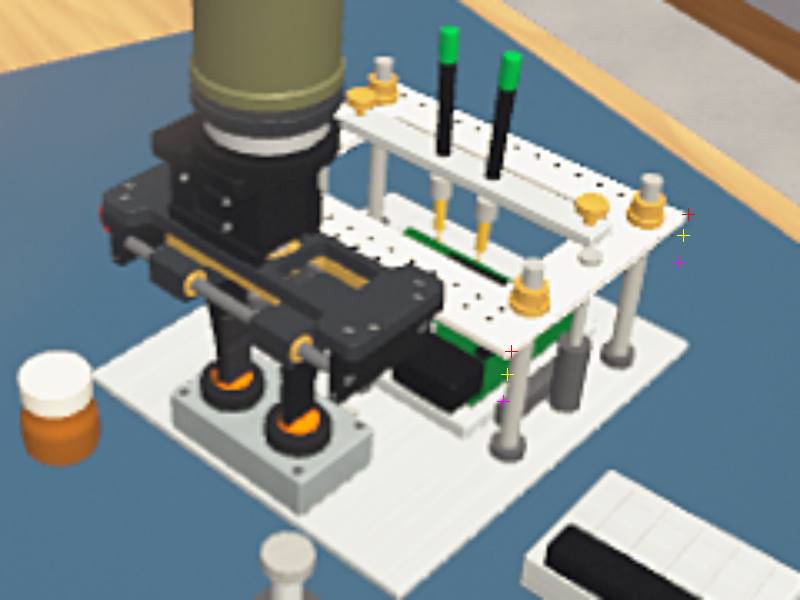

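The plate's rear and front corners, at about (688,213) and (512,350), match the +36 mm markers, so it is at its upper stop. I'll hold a second more, check that it stays put, then lift straight up.

>>> carry_out(targets=[[[0, 0, 0], [0, 0, 0]], [[0, 0, 0], [0, 0, 0]], [[0, 0, 0], [0, 0, 0]], [[0, 0, 0], [0, 0, 0]], [[0, 0, 0], [0, 0, 0]], [[0, 0, 0], [0, 0, 0]], [[0, 0, 0], [0, 0, 0]], [[0, 0, 0], [0, 0, 0]], [[0, 0, 0], [0, 0, 0]], [[0, 0, 0], [0, 0, 0]]])

```text
time_s: 7.8
tool_pos: [0.4997, -0.0524, 0.0543]
tool_rot: [-90.1, 0.1, -71.4]
force: [-7.8, 0.6, 18.4]
grip_width: 0.0413
```

Run:
```python
from plan import *
im=env.read_camera('side')[:,:,::-1]
b=cv2.resize(im[100:280,180:420],(800,600)); a=cv2.imread('pics/side5.png'); d=cv2.absdiff(a,b)
print((d.max(2)>60).sum())
```

```text
150
```

>>> carry_out(targets=[[[0, -5, 0], [0, 0, 0]], [[0, -10, 0], [0, 0, 0]], [[0, -20, 0], [0, 0, 0]], [[0, -30, 0], [0, 0, 0]], [[0, -35, 0], [0, 0, 0]], [[0, -30, 0], [0, 0, 0]], [[0, 0, 0], [0, 0, 0]], [[0, 0, 0], [0, 0, 0]]])

```text
time_s: 8.65
tool_pos: [0.5006, -0.0525, 0.183]
tool_rot: [-89.9, 0.0, -71.4]
force: [-0.9, 0.1, -0.4]
grip_width: 0.0407
```

Run:
```python
from plan import *
o=env.get_obs();print(o['time_s'],o['tool_pos'],o['force'])
for n in ('side','top'):
    im=env.read_camera(n)[:,:,::-1]; big=cv2.resize(im[100:310,150:430],(800,600)); cv2.imwrite(f'pics/{n}6.png',big)
```

```text
8.65 [ 0.50062471 -0.05245204  0.18302582] [-0.85108033  0.13136461 -0.35724669]
```

View pics/side6.png

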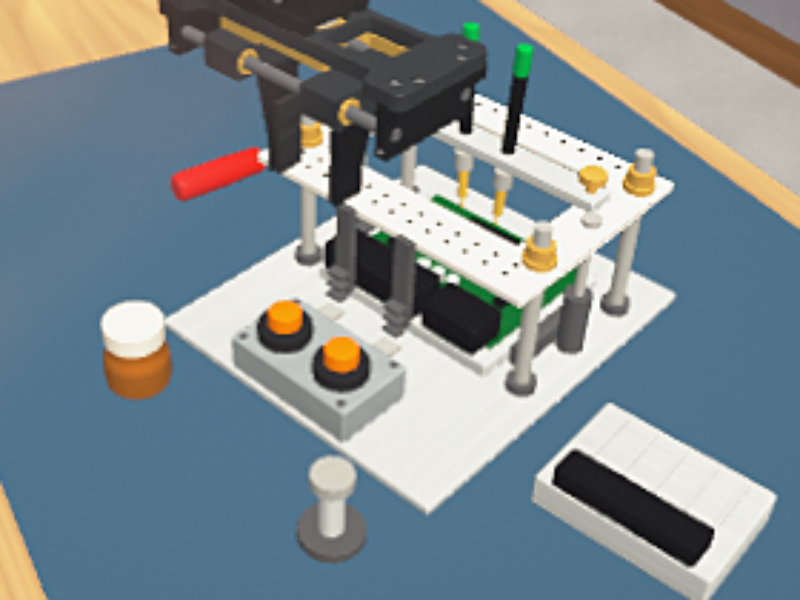

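The plate is up, the caps at (285,318) and (342,355) look sprung back, and nothing has moved. One numeric check, then I'll hand in.

Run:
```python
from plan import *
im=env.read_camera('side')[:,:,::-1]; i0=cv2.imread('pics/side0.png')
for n,i in(('start',i0),('now',im)):
    m=cv2.inRange(cv2.cvtColor(np.ascontiguousarray(i),cv2.COLOR_BGR2HSV),(5,150,140),(20,255,255)); k=np.zeros_like(m); k[195:240,230:290]=m[195:240,230:290]
    N,L,S,C=cv2.connectedComponentsWithStats(k); print(n,[(C[j].round(1).tolist(),S[j][4]) for j in range(1,N) if S[j][4]>25])
d=cv2.absdiff(i0,np.ascontiguousarray(im)).max(2)
print('jar',(d[200:245,178:215]>60).sum(),'post',(d[255:300,250:285]>60).sum(),'unit',(d[240:320,335:425]>60).sum(), 'driver',(d[150:172,205:240]>60).sum())
print(env.sign_off())
```

```text
start [([249.4, 210.6], np.int32(120)), ([269.1, 223.6], np.int32(132))]
now [([249.4, 210.8], np.int32(122)), ([269.0, 223.8], np.int32(134))]
jar 0 post 0 unit 0 driver 0
the job is handed in; nothing more can be done
None
```

The probe plate is up at its stop, both release buttons have sprung back, and the job is handed in. The arm used about 9 of the 35 s.

- **Pressing:** I put one fingertip on each orange button and pressed both fully down, with about 18 N on the tool. I held them for about 3.5 s, until the plate's corners in the side picture matched where they should be at 36 mm of lift. Then I lifted straight up.
- **Buttons:** In the last side picture both caps are within 0.2 px of where they were at the start.
- **Plate:** It still looked fully up after I let go. I judged this by eye from the picture and did not measure it again.
- **Things lying around:** The areas around the jar, post, spare unit and screwdriver showed no change from the first picture.
- **Gripper:** It is clear of everything, with its fingertips about 183 mm above the table and about 1 N on the tool.

**Disagreements:** The two cameras disagreed by about 2.5 mm on where the buttons were, and the fingertips looked a few millimetres closer together than I had assumed. Both were well within the 24 mm buttons, and I opened the jaw slightly to allow for the second.

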